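Change the dust extraction over to the blue branch

ROBOT

A 7-joint arm with a two-finger parallel gripper is mounted at the origin on the work surface. World frame = base frame: x ahead of the robot, y to its left, z up, the work surface at z = 0. Lengths are in m, angles in rad, forces in N, time in s.
With the tool pointing down it reaches from about 0.4 to 0.875 m from the base axis. Payload 19.3 kg.
Tool frame: the origin (TCP) lies between the finger pads; the fingertips stand 17 mm ahead of it and the grasp point (between the pads) lies 2 mm behind it (bot.finger_overhang is the distance from the TCP to the fingertips, in m); z points along the fingers, y is the line along which they close (so a half turn about z gives the same grasp; the last joint's range is limited). The gripper opens to 85 mm and grips with 20 to 120 N. Pads are 22 mm wide; open, the fingers measure 114 mm over their backs; the gripper's body (76 mm by 85 mm) begins 54 mm behind the grasp point. The pads swing forward as they close: fully open they stand 13 mm farther back than shut.
Start: joints at [1.22, 0.521, -0.036, 1.599, 0.021, 1.021, -0.113], TCP at [0.173, -0.601, 0.22] pointing down, gripper open.
Joint ranges: [-2.91, 2.91], [-0.3, 2.13], [-1.5, 1.42], [0.17, 2.43], [-1.26, 4.41], [0.16, 1.93], [-2.52, 2.52]. Speed limits (rad/s): [1.89, 1.89, 2.39, 2.39, 3.01, 3.01, 3.01].

INTERFACE

Orientations are given as [roll, pitch, yaw] about the fixed x, y, z axes, in that order (R = Rz(yaw) Ry(pitch) Rx(roll)).
In Python, from workcell import observe, grab_frame, bot gives the robot as it stands.
- The arm moves only by the shell command python3 -m crank 'ROWS' [FORCE]. ROWS is a JSON object of lists of equal length, an entry for each row: "linear": the shift along the world's x, y, z each as a share of 0.25 m, from -1 to 1, a list of three; "delta_rot": the turn, a rotation vector about the world's x, y, z each as a share of 30 degrees, from -1 to 1, a list of three; "fingers": the opening, from -1 (shut) to 1 (fully open). In form: {"linear": [[dx, dy, dz], ...], "delta_rot": [[rx, ry, rz], ...], "fingers": [fingers, ...]}. A call has 1 to 5 rows; each row is the pose to reach, as a shift and turn from the pose commanded when the call began; what a row does not reach only later rows make up. A row lasts 1/10 s, in which the tool goes at most 50 mm and 8.59 degrees, less where a joint would pass 70% of its speed; a pose out of reach is approached as far as the arm can. A call with a number of a shift or a turn outside -1 to 1 is refused whole. A call with a gripper value outside its range is refused whole. The fingers move at their own pace and stop on an object; FORCE is the grip in N (left out, the last holds). Time passes only in rows, so rows that repeat a pose let the fingers close. It gives the time, the measured TCP pose, the force, the opening and the grip force at its end, in the units of the state.
- observe(): the state, without advancing time (a new reading comes with each control period).
- grab_frame(name): name is "scene" or "top"; returns a dict with "image" (420x560x3 uint8, red, green, blue), "mtx" (3x3 intrinsics, pixels), "xyz" and "orientation" of the camera in the world. Camera axes: x right, y down, z forward; pixel columns grow to the right and rows downward; lengths in m; the calibration is good to about 2 mm. A picture is of the moment at which its call begins. There is no depth.
- bot.job_done(): hands the job in; it is judged then, once.
The state is a dict: "clock": time; "qpos": joint angles; "qd": joint speeds; "joint_efforts": joint torques, N m; "position": TCP position; "tool_rot": TCP orientation; "force": force on the tool from outside, world axes, zero at the start; "moment": the same for the moment, N m; "grip_width": finger opening in m; "finger_force": force on a finger pad.
Only numpy, scipy, OpenCV 4.12 (cv2) and the standard library are available. Lean on these libraries where they do the work, as an engineer would, in place of code of your own. Each camera call takes 0.05 s, during which the arm holds its last target. There are 200 camera calls.

TASK

Change the dust extraction over to the blue branch: hook a fingertip behind the blue blast gate's upturned lip and draw its slide all the way out to the stop, and push the yellow gate's slide fully home, so that blue is the only branch open. Use only the outside of the fingers, without pinching the lips; leave the red gate shut and everything loose where it is.

Things in the scene. Friction and masses are not known exactly. Their poses are not given: they have to be found in the camera images.
- collector: Grey sheet-steel collector box of the dust extraction, 240 x 580 x 120 mm, fixed on the bench with three blast gates side by side on its top, 170 mm apart; in which order varies. Origin: centre of its underside; x points to the rear.
- blue_gate: Blue blast gate: flat aluminium frame, 140 (x) x 112 x 18 mm, fixed on top of the collector box, 120 mm above the bench. A steel duct elbow with a blue band, 240 mm above the bench at its top, starts 45 mm behind the frame's front edge. Origin: centre of the frame's underside; x points to the rear: the slide draws out towards -x (the robot's side).
- blue_lip (a point): Middle of the top edge of the blue upturned lip at the slide's front end (axes as the gate's). The lip: 100 mm wide (y), 5 mm thick (x, this point mid-thickness), 28 mm tall above the slide's flat plate. Shut, the gap over the plate from the lip's rear face to the frame's front edge is 45 mm, and grows as it opens. Frame top 21 mm, plate underside 32 mm below this point.
- blue_slide (a joint): How far the blue gate's slide is drawn out, m: 0 = fully home (branch shut), 0.088 = all the way out against its stop (branch open; the port is fully clear from 0.080). It runs along the gate's x axis with about 3 N of friction and stays where it is left. Starts shut or nearly so.
- yellow_gate: Yellow blast gate: flat aluminium frame, 140 (x) x 112 x 18 mm, fixed on top of the collector box, 120 mm above the bench. A steel duct elbow with a yellow band, 240 mm above the bench at its top, starts 45 mm behind the frame's front edge. Origin: centre of the frame's underside; x points to the rear: the slide draws out towards -x (the robot's side).
- yellow_lip (a point): Middle of the top edge of the yellow upturned lip at the slide's front end (axes as the gate's). The lip: 100 mm wide (y), 5 mm thick (x, this point mid-thickness), 28 mm tall above the slide's flat plate. Shut, the gap over the plate from the lip's rear face to the frame's front edge is 45 mm, and grows as it opens. Frame top 21 mm, plate underside 32 mm below this point.
- yellow_slide (a joint): How far the yellow gate's slide is drawn out, m: 0 = fully home (branch shut), 0.088 = all the way out against its stop (branch open; the port is fully clear from 0.080). It runs along the gate's x axis with about 3 N of friction and stays where it is left. Starts open or mostly open.
- red_gate: Red blast gate: flat aluminium frame, 140 (x) x 112 x 18 mm, fixed on top of the collector box, 120 mm above the bench. A steel duct elbow with a red band, 240 mm above the bench at its top, starts 45 mm behind the frame's front edge. Origin: centre of the frame's underside; x points to the rear: the slide draws out towards -x (the robot's side).
- red_lip (a point): Middle of the top edge of the red upturned lip at the slide's front end (axes as the gate's). The lip: 100 mm wide (y), 5 mm thick (x, this point mid-thickness), 28 mm tall above the slide's flat plate. Shut, the gap over the plate from the lip's rear face to the frame's front edge is 45 mm, and grows as it opens. Frame top 21 mm, plate underside 32 mm below this point.
- red_slide (a joint): How far the red gate's slide is drawn out, m: 0 = fully home (branch shut), 0.088 = all the way out against its stop (branch open; the port is fully clear from 0.080). It runs along the gate's x axis with about 3 N of friction and stays where it is left. Starts shut.
- offcut: Loose brown wood offcut, 75 x 30 x 18 mm, lying on the collector box between two gates. Origin: centre of its underside.
- screw_jar: Loose small glass jar with black cap, 38 mm wide, 50 mm tall, standing on the collector box between two gates. Origin: centre of its underside.
- glue: White wood-glue bottle with orange cap, 64 mm wide, 185 mm tall, standing on the bench at the left. Origin: centre of its underside.
- sander: Blue palm sander, 125 mm pad, 133 mm tall, with a grey dust box on its +x side (to 140 mm from the axis), standing on the bench at the right. Origin: centre of its pad's underside.
- mallet: Mallet lying on the bench: black head 60 mm thick and 100 mm long across x, 120 mm ahead of its origin; wooden handle 24 mm thick along its x. Origin: on the bench, under the handle.
- block: Pale wood block, 90 x 45 x 25 mm, lying on the bench. Origin: centre of its underside.
- round_board: Round plywood board, 170 mm across, 18 mm thick, lying on the bench. Origin: centre of its underside.

How it is judged:
By the outcome, as a careful person would: the job done as asked, in the order asked, and still so for the second after the job is handed in, with the robot touching nothing.
It also fails if it takes over 50 s, if anything falls off the work surface, if the arm or the gripper's body presses on something with over 40 N, if the wrist force passes 120 N, or if a joint passes its speed limit or range.

## Working session

There is one attempt and no reset: what is moved stays moved. The work goes in short steps, Python scripts to look and compute and a shell command to move; the robot and the scene stay as the last step left them, time stands still between calls to the robot, and variables do not carry over. Pictures are saved under pics/ and viewed, at most 10 in all, crops included, and the job is handed in when it is done.

```bash
mkdir -p pics
python3 - <<'E'
from workcell import observe, grab_frame, bot
import cv2, json
s=observe(); print(s['clock'],s['position'],s['tool_rot'],s['grip_width'],bot.finger_overhang)
for n in('scene','top'):
    f=grab_frame(n); cv2.imwrite(f'pics/{n}0.png',f['image'][:,:,::-1]); print(n,f['mtx'],f['xyz'],f['orientation'])
E
```

```text
0.0 [ 0.17307225 -0.6001808   0.21933543] [-3.14045232e+00  5.05171556e-05  2.80780055e-01] 0.08543565235076914 0.017
scene [[382.00085693   0.         277.71767167]
 [  0.         382.00085693 208.95572081]
 [  0.           0.           1.        ]] [1.14379699 0.07749707 0.955335  ] [-2.52356429  0.01005878  1.73268816]
top [[518.20785357   0.         275.42534812]
 [  0.         518.20785357 215.37029915]
 [  0.           0.           1.        ]] [ 0.40075763 -0.00847373  1.3809185 ] [-2.99889899  0.00382266 -1.58691577]
```

View pics/scene0.png

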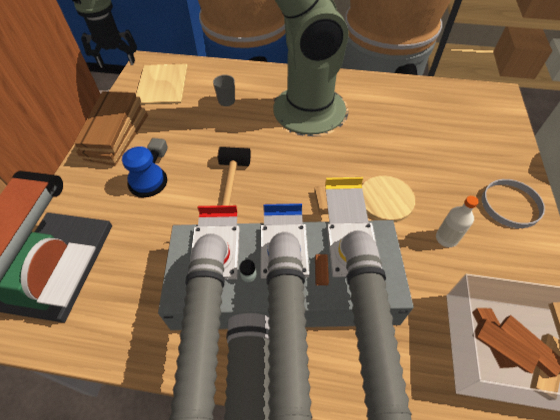

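View pics/top0.png

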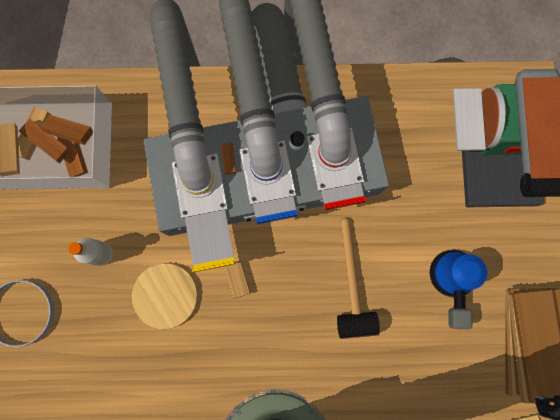

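The scene picture shows the gates left to right as red, blue, yellow; in the top picture (up is +x, left is +y) the yellow lip is drawn out at about (213,265), the blue lip at (276,216) and the red lip at (345,203). I'll enlarge the top picture.

```bash
python3 - <<'E'
import cv2
a=cv2.imread('pics/top0.png')[140:290,165:385]
cv2.imwrite('pics/crop0.png',cv2.resize(a,(792,540),interpolation=cv2.INTER_CUBIC))
E
cat > h.py <<'E'
import numpy as np
from scipy.spatial.transform import Rotation as R
K=np.array([[518.20785357,0,275.42534812],[0,518.20785357,215.37029915],[0,0,1]])
C=np.array([0.40075763,-0.00847373,1.3809185]);RC=R.from_euler('xyz',[-2.99889899,0.00382266,-1.58691577]).as_matrix()
def pt(u,v,z):
    d=RC@np.linalg.solve(K,[u,v,1]); return C+d*(z-C[2])/d[2]
def px(p):
    q=K@(RC.T@(np.array(p)-C)); return q[:2]/q[2]
def crop(u,v,z): return pt(165+(u+.5)/3.6-.5,140+(v+.5)/3.6-.5,z)
E
```

```text
(no output)
```

View pics/crop0.png

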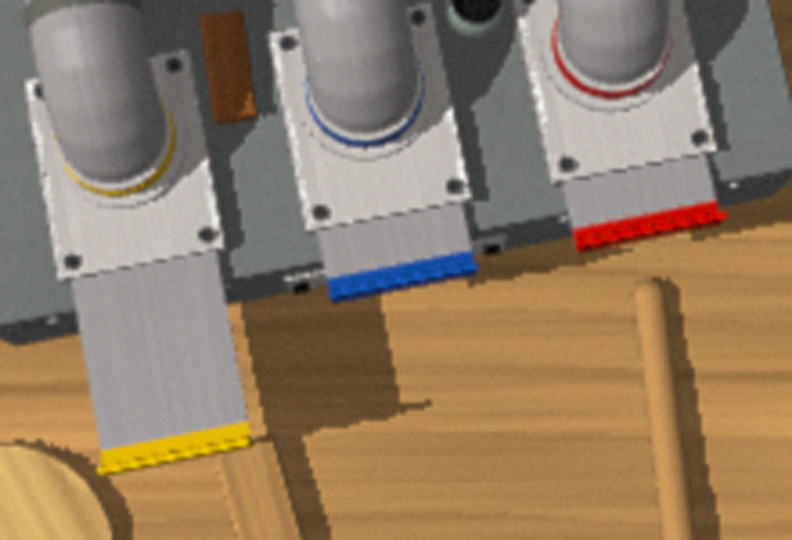

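The crop shows the blue lip's rear top edge at (328,280)-(472,254), the yellow lip's at (98,455)-(246,422), the red lip's at (575,230)-(720,205), and the frame front corners at blue (310,230),(468,197) and yellow (60,279),(222,245).

Run:
```python
from h import *
def seg(n,a,b,z):
    A,B=crop(*a,z),crop(*b,z); d=A-B; print(n,A.round(4),B.round(4),'mid',((A+B)/2).round(4),'len',np.linalg.norm(d).round(4),'yaw',np.degrees(np.arctan2(-d[0],d[1])).round(2))
seg('blue lip rear',(328,280),(472,254),.159)
seg('blue lip front',(332,300),(476,273),.159)
seg('yel lip rear',(98,455),(246,422),.159)
seg('yel lip front',(102,473),(250,441),.159)
seg('red lip rear',(575,230),(720,205),.159)
seg('red lip fr',(580,249),(725,218),.159)
seg('blue frame',(310,230),(468,197),.138)
seg('yel frame',(60,279),(222,245),.138)
seg('red frame',(556,183),(717,150),.138)
seg('offcut', (202,15),(218,120),.138); seg('offcut r', (243,10),(257,115),.138)
print(crop(475,5,.17))
```

```text
blue lip rear [0.5722 0.0403 0.159 ] [ 0.588  -0.0553  0.159 ] mid [ 0.5801 -0.0075  0.159 ] len 0.0969 yaw 9.39
blue lip front [0.5588 0.0378 0.159 ] [ 0.5753 -0.0577  0.159 ] mid [ 0.5671 -0.0099  0.159 ] len 0.0969 yaw 9.76
yel lip rear [0.4594 0.1917 0.159 ] [0.4793 0.095  0.159 ] mid [0.4693 0.1433 0.159 ] len 0.0988 yaw 11.65
yel lip front [0.4476 0.189  0.159 ] [0.4669 0.0924 0.159 ] mid [0.4572 0.1407 0.159 ] len 0.0985 yaw 11.26
red lip rear [ 0.603 -0.124  0.159] [ 0.6182 -0.2208  0.159 ] mid [ 0.6106 -0.1724  0.159 ] len 0.098 yaw 8.93
red lip fr [ 0.5902 -0.1269  0.159 ] [ 0.6094 -0.2238  0.159 ] mid [ 0.5998 -0.1754  0.159 ] len 0.0988 yaw 11.22
blue frame [0.6095 0.0529 0.138 ] [ 0.6303 -0.0543  0.138 ] mid [ 0.6199 -0.0007  0.138 ] len 0.1092 yaw 11.01
yel frame [0.5789 0.2216 0.138 ] [0.6002 0.1124 0.138 ] mid [0.5895 0.167  0.138 ] len 0.1112 yaw 11.07
red frame [ 0.639  -0.1141  0.138 ] [ 0.6599 -0.224   0.138 ] mid [ 0.6494 -0.169   0.138 ] len 0.1119 yaw 10.79
offcut [0.7604 0.1257 0.138 ] [0.6865 0.1149 0.138 ] mid [0.7235 0.1203 0.138 ] len 0.0747 yaw -81.67
offcut r [0.7635 0.0975 0.138 ] [0.6895 0.0883 0.138 ] mid [0.7265 0.0929 0.138 ] len 0.0745 yaw -82.89
[ 0.75491889 -0.06055229  0.17      ]
```

The frames sit 170 mm apart with a yaw of about 10.4°, and the lips are about 98 mm long, so this agrees with the given sizes. Moving up and across with the fingers shut.

```bash
python3 -m crank '{"linear":[[0.4,0.8,0.4],[0.4,0.8,0.4],[0.4,0.8,0.4],[0.4,0.8,0.4],[0.4,0.8,0.4]],"delta_rot":[[0,0,-0.19],[0,0,-0.19],[0,0,-0.19],[0,0,-0.19],[0,0,-0.19]],"fingers":[-1,-1,-1,-1,-1]}'
python3 -m crank '{"linear":[[0.6,0.75,0],[0.6,0.75,0],[0.6,0.75,0],[0.6,0.75,0],[0.6,0.75,0]],"delta_rot":[[0,0,0],[0,0,0],[0,0,0],[0,0,0],[0,0,0]],"fingers":[-1,-1,-1,-1,-1]}'
```

```text
clock: 0.6
position: [0.2738, -0.3984, 0.3207]
tool_rot: [3.142, -0.0, 0.182]
force: [0.5, -0.3, -0.3]
grip_width: 0.012
finger_force: 0.0
clock: 1.1
position: [0.4244, -0.2105, 0.3199]
tool_rot: [-3.141, -0.0, 0.183]
force: [0.2, -1.3, -0.5]
grip_width: 0.0003
finger_force: 0.0
```

```bash
python3 -m crank '{"linear":[[0.7,0.82,0],[0.7,0.82,0],[0.7,0.82,0],[0.7,0.82,0],[0.7,0.82,0]],"delta_rot":[[0,0,0],[0,0,0],[0,0,0],[0,0,0],[0,0,0]],"fingers":[-1,-1,-1,-1,-1]}'
python3 -m crank '{"linear":[[0,0,-0.3],[0,0,-0.3],[0,0,-0.3],[0,0,-0.3]],"delta_rot":[[0,0,0],[0,0,0],[0,0,0],[0,0,0]],"fingers":[-1,-1,-1,-1]}'
python3 - <<'E'
from workcell import observe, grab_frame
import cv2,numpy as np
from h import *
p=observe()['position'];print(p)
a=grab_frame('top')['image'][:,:,::-1];b=grab_frame('scene')['image'][:,:,::-1]
A=cv2.resize(a[130:280,180:330],(400,400),interpolation=cv2.INTER_CUBIC)
B=cv2.resize(b[160:310,200:350],(400,400),interpolation=cv2.INTER_CUBIC)
cv2.imwrite('pics/c1.png',np.hstack([A,B]))
E
```

```text
clock: 1.6
position: [0.5864, -0.0212, 0.3197]
tool_rot: [3.142, 0.0, 0.181]
force: [0.7, -1.8, 0.5]
grip_width: -0.0003
finger_force: 0.0
clock: 2.0
position: [0.5857, -0.023, 0.2456]
tool_rot: [-3.141, 0.0, 0.181]
force: [-1.3, -0.8, 1.8]
grip_width: -0.0002
finger_force: 0.0
[ 0.58565722 -0.02300246  0.24561717]
```

View pics/c1.png

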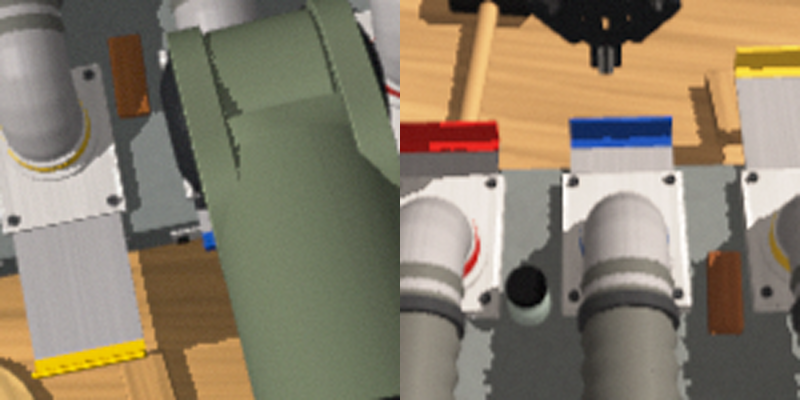

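The right half shows the shut fingers (tip at about (606,70)) above and in front of the blue lip. Its rear face spans (570,118)-(672,148), and the frame's front corners are at (563,172) and (690,170). I'll cross-check with this camera.

Run:
```python
import h; from h import *
h.K=np.array([[382.00085693,0,277.71767167],[0,382.00085693,208.95572081],[0,0,1]])
h.C=np.array([1.14379699,0.07749707,0.955335]);h.RC=R.from_euler('xyz',[-2.52356429,0.01005878,1.73268816]).as_matrix()
def c(u,v,z): return pt(200+(u-400+.5)/2.6667-.5,160+(v+.5)/2.6667-.5,z).round(4)
print('lip rear bottom',c(572,148,.131),c(672,147,.131))
print('lip top',c(570,118,.159),c(672,117,.159))
print('frame front',c(563,172,.138),c(690,170,.138))
for z in(.2286,): print('tip px',(px([0.5857,-0.023,z])-[200,160])*2.6667+[400,0])
```

```text
lip rear bottom [ 0.5919 -0.0569  0.131 ] [0.5756 0.0399 0.131 ]
lip top [ 0.5763 -0.0607  0.159 ] [0.5599 0.0367 0.159 ]
frame front [ 0.6254 -0.0593  0.138 ] [0.6043 0.0606 0.138 ]
tip px [605.13092936  85.20489492]
```

```bash
python3 -m crank '{"linear":[[0.053,0.076,0],[0.053,0.076,0],[0.053,0.076,-0.12],[0.053,0.076,-0.24],[0.053,0.076,-0.24]],"delta_rot":[[0,0,0],[0,0,0],[0,0,0],[0,0,0],[0,0,0]],"fingers":[-1,-1,-1,-1,-1]}'
python3 - <<'E'
from workcell import observe, grab_frame
import cv2
print(observe()['position'],observe()['force'])
b=grab_frame('scene')['image'][:,:,::-1]
cv2.imwrite('pics/c2.png',cv2.resize(b[170:270,220:370],(750,500),interpolation=cv2.INTER_CUBIC))
E
```

```text
clock: 2.6
position: [0.5973, -0.0045, 0.183]
tool_rot: [-3.141, 0.004, 0.181]
force: [-0.3, -0.3, -0.5]
grip_width: -0.0
finger_force: 0.0
[ 0.59733319 -0.00447209  0.18300836] [-0.25875949 -0.33506563 -0.45404933]
```

View pics/c2.png

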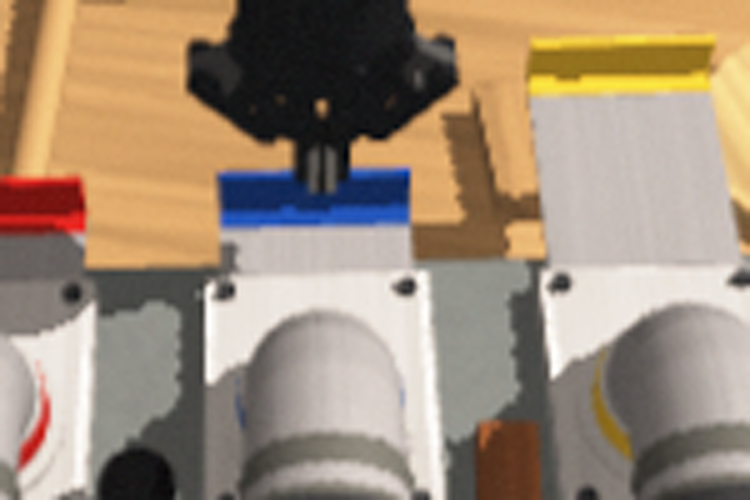

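The shut fingers (tip at (321,192)) hang in front of the blue lip's rear face as this rear camera sees it, between lip and frame. Descending behind the lip.

```bash
python3 -m crank '{"linear":[[0,0,-0.05],[0,0,-0.108],[0,0,-0.108]],"delta_rot":[[0,0,0],[0,0,0],[0,0,0]],"fingers":[-1,-1,-1]}'
```

```text
clock: 2.95
position: [0.5981, -0.004, 0.1566]
tool_rot: [-3.141, 0.002, 0.181]
force: [-0.8, -0.1, -0.2]
grip_width: 0.0
finger_force: 0.0
```

```bash
python3 -m crank '{"linear":[[-0.02,-0.004,0],[-0.04,-0.007,0],[-0.08,-0.014,0],[-0.12,-0.022,0],[-0.16,-0.029,0]],"delta_rot":[[0,0,0],[0,0,0],[0,0,0],[0,0,0],[0,0,0]],"fingers":[-1,-1,-1,-1,-1]}'
python3 -m crank '{"linear":[[-0.04,-0.007,0],[-0.08,-0.014,0],[-0.12,-0.022,0],[-0.16,-0.029,0],[-0.16,-0.029,0]],"delta_rot":[[0,0,0],[0,0,0],[0,0,0],[0,0,0],[0,0,0]],"fingers":[-1,-1,-1,-1,-1]}'
```

```text
clock: 3.45
position: [0.5577, -0.0114, 0.1581]
tool_rot: [3.141, -0.0, 0.181]
force: [-0.2, 0.2, -0.6]
grip_width: 0.0001
finger_force: 0.0
clock: 3.95
position: [0.5176, -0.0188, 0.158]
tool_rot: [3.141, 0.0, 0.181]
force: [0.3, 0.3, -0.2]
grip_width: -0.0
finger_force: 0.0
```

The force shows no drag, so I'll look.

Run:
```python
from workcell import observe, grab_frame
import cv2
print(observe()['position'],observe()['force'])
b=grab_frame('scene')['image'][:,:,::-1]
cv2.imwrite('pics/c3.png',cv2.resize(b[170:270,220:370],(750,500),interpolation=cv2.INTER_CUBIC))
```

```text
[ 0.51757947 -0.01879314  0.1580122 ] [ 0.31909492  0.29726473 -0.239924  ]
```

View pics/c3.png

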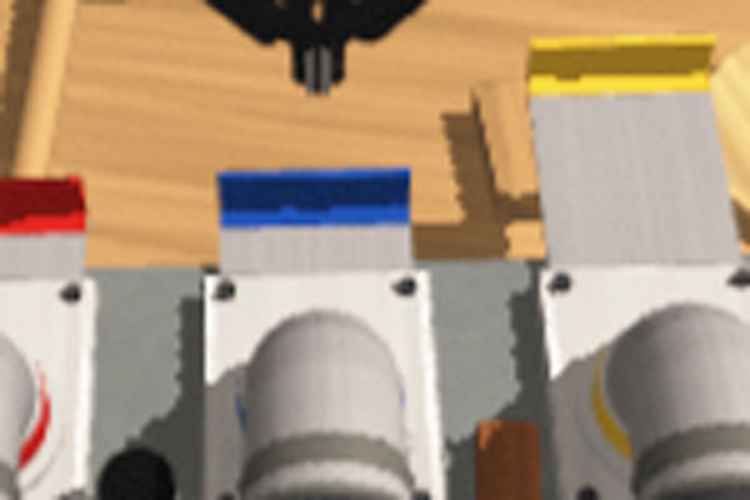

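The lip has not moved and the fingers, tip at (317,92), passed over it. In c1 the tip also appeared higher than projected, so I'll work out its real height.

Run:
```python
import h; from h import *
h.K=np.array([[382.00085693,0,277.71767167],[0,382.00085693,208.95572081],[0,0,1]])
h.C=np.array([1.14379699,0.07749707,0.955335]);h.RC=R.from_euler('xyz',[-2.52356429,0.01005878,1.73268816]).as_matrix()
obs=[((.5857,-.023,.2456),(200+206/2.667,160+71/2.667)),((.5973,-.0045,.183),(220+321/5,170+192/5)),((.5176,-.0188,.158),(220+317/5,170+92/5))]
for p,o in obs:
    print(np.round(o,1),[ (round(dz*1000),px([p[0],p[1],p[2]-dz]).round(1).tolist()) for dz in (.017,.010,.004,0,-.005)])
    print('  rear tip edge',[ (round(dz*1000),px([p[0]+.011,p[1],p[2]-dz]).round(1).tolist()) for dz in (.017,.004)])
# lip height check with top view: blue lip center both views
print('lip', px([.5725,-.0095,.159]),px([.578,-.0085,.131]), 'obs top row',170+170/5,'bottom',170+226/5)
```

```text
[277.2 186.6] [(17, [276.9, 192.0]), (10, [276.9, 190.2]), (4, [276.9, 188.6]), (0, [276.8, 187.5]), (-5, [276.8, 186.2])]
  rear tip edge [(17, [276.2, 195.5]), (4, [276.1, 192.2])]
[284.2 208.4] [(17, [283.7, 211.7]), (10, [283.7, 210.1]), (4, [283.7, 208.7]), (0, [283.7, 207.8]), (-5, [283.7, 206.6])]
  rear tip edge [(17, [283.0, 215.3]), (4, [283.0, 212.3])]
[283.4 188.4] [(17, [282.9, 192.4]), (10, [282.9, 190.8]), (4, [282.9, 189.5]), (0, [282.9, 188.5]), (-5, [282.9, 187.3])]
  rear tip edge [(17, [282.3, 195.6]), (4, [282.3, 192.7])]
lip [283.24518252 205.22800073] [283.28276696 213.21145679] obs top row 204.0 bottom 215.2
```

Tip images fit a tip about level with the TCP instead of 17 mm ahead, so the fingers cleared the lip. I'll go back over and lower in small steps, watching the force.

```bash
python3 -m crank '{"linear":[[0,0,0.16],[0.16,0.03,0.16],[0.326,0.06,0.16],[0.326,0.06,0.16],[0.326,0.06,0]],"delta_rot":[[0,0,0],[0,0,0],[0,0,0],[0,0,0],[0,0,0]],"fingers":[-1,-1,-1,-1,-1]}'
python3 -m crank '{"linear":[[0,0,0],[0,0,-0.01],[0,0,-0.02],[0,0,-0.02]],"delta_rot":[[0,0,0],[0,0,0],[0,0,0],[0,0,0]],"fingers":[-1,-1,-1,-1]}'
python3 - <<'E'
from workcell import observe, grab_frame
import cv2
print(observe()['position'],observe()['force'])
b=grab_frame('scene')['image'][:,:,::-1]
cv2.imwrite('pics/c4.png',cv2.resize(b[170:250,250:350],(750,600),interpolation=cv2.INTER_CUBIC))
E
```

```text
clock: 4.5
position: [0.6036, -0.0026, 0.1607]
tool_rot: [3.141, -0.007, 0.181]
force: [1.6, 0.0, -1.0]
grip_width: -0.0001
finger_force: 0.0
clock: 4.9
position: [0.6006, -0.0034, 0.1539]
tool_rot: [3.141, -0.001, 0.181]
force: [0.2, 1.3, -1.0]
grip_width: 0.0001
finger_force: 0.0
[ 0.60062266 -0.00343088  0.15388461] [ 0.22566266  1.30317149 -0.9727169 ]
```

View pics/c4.png

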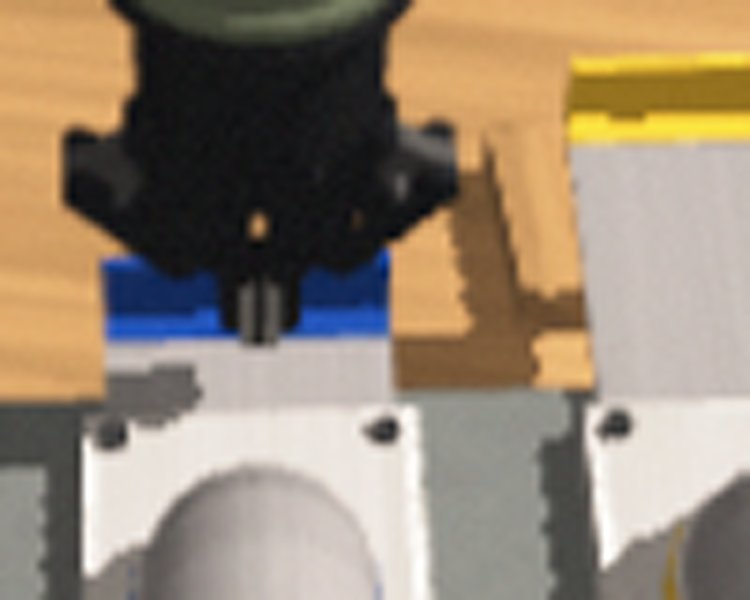

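The finger tip at (258,342) now stands just behind the lip's foot as seen, and it is still about 20 mm above the plate. Lowering further.

```bash
python3 -m crank '{"linear":[[0,0,-0.015],[0,0,-0.03],[0,0,-0.045],[0,0,-0.045]],"delta_rot":[[0,0,0],[0,0,0],[0,0,0],[0,0,0]],"fingers":[-1,-1,-1,-1]}'
python3 -m crank '{"linear":[[0,0,-0.01],[0,0,-0.02],[0,0,-0.02]],"delta_rot":[[0,0,0],[0,0,0],[0,0,0]],"fingers":[-1,-1,-1]}'
```

```text
clock: 5.35
position: [0.5999, -0.0034, 0.141]
tool_rot: [-3.141, 0.001, 0.181]
force: [-0.4, -0.1, -0.1]
grip_width: 0.0
finger_force: 0.0
clock: 5.65
position: [0.6001, -0.0034, 0.1363]
tool_rot: [-3.142, 0.0, 0.181]
force: [0.5, -0.3, -0.7]
grip_width: 0.0
finger_force: 0.0
```

```bash
python3 -m crank '{"linear":[[-0.02,-0.004,0],[-0.04,-0.007,0],[-0.06,-0.011,0],[-0.08,-0.014,0],[-0.1,-0.018,0]],"delta_rot":[[0,0,0],[0,0,0],[0,0,0],[0,0,0],[0,0,0]],"fingers":[-1,-1,-1,-1,-1]}'
```

```text
clock: 6.15
position: [0.5752, -0.008, 0.1368]
tool_rot: [3.142, -0.001, 0.181]
force: [3.9, 1.7, -1.5]
grip_width: -0.0003
finger_force: 1.7
```

About 4 N of drag now, so the lip is hooked. Continuing.

```bash
python3 -m crank '{"linear":[[-0.04,-0.007,0],[-0.08,-0.014,0],[-0.12,-0.022,0],[-0.16,-0.029,0],[-0.2,-0.036,0]],"delta_rot":[[0,0,0],[0,0,0],[0,0,0],[0,0,0],[0,0,0]],"fingers":[-1,-1,-1,-1,-1]}'
python3 -m crank '{"linear":[[-0.02,-0.004,0],[-0.04,-0.007,0],[-0.06,-0.011,0],[-0.06,-0.011,0]],"delta_rot":[[0,0,0],[0,0,0],[0,0,0],[0,0,0]],"fingers":[-1,-1,-1,-1]}'
```

```text
clock: 6.65
position: [0.5244, -0.0172, 0.1367]
tool_rot: [3.141, -0.0, 0.181]
force: [3.8, -1.7, 0.7]
grip_width: -0.0002
finger_force: 1.9
clock: 7.05
position: [0.5095, -0.0197, 0.1366]
tool_rot: [-3.142, 0.001, 0.181]
force: [0.1, 0.2, -0.5]
grip_width: 0.0003
finger_force: 0.0
```

```bash
python3 -m crank '{"linear":[[-0.01,-0.002,0],[-0.02,-0.004,0],[-0.03,-0.005,0]],"delta_rot":[[0,0,0],[0,0,0],[0,0,0]],"fingers":[-1,-1,-1]}'
python3 -m crank '{"linear":[[-0.01,-0.002,0],[-0.02,-0.004,0]],"delta_rot":[[0,0,0],[0,0,0]],"fingers":[-1,-1]}'
```

```text
clock: 7.35
position: [0.5027, -0.0208, 0.1366]
tool_rot: [-3.142, -0.0, 0.181]
force: [2.9, -1.0, -1.1]
grip_width: -0.0001
finger_force: 1.6
clock: 7.55
position: [0.4975, -0.0218, 0.1366]
tool_rot: [-3.141, 0.0, 0.181]
force: [3.4, 0.5, -1.6]
grip_width: -0.0003
finger_force: 1.6
```

```bash
python3 -m crank '{"linear":[[-0.01,-0.002,0],[-0.02,-0.004,0]],"delta_rot":[[0,0,0],[0,0,0]],"fingers":[-1,-1]}'
python3 -m crank '{"linear":[[-0.01,-0.002,0],[-0.015,-0.003,0]],"delta_rot":[[0,0,0],[0,0,0]],"fingers":[-1,-1]}'
```

```text
clock: 7.75
position: [0.4956, -0.0221, 0.1371]
tool_rot: [-3.141, -0.007, 0.182]
force: [32.1, 3.8, -24.8]
grip_width: -0.0001
finger_force: 16.3
clock: 7.95
position: [0.4954, -0.022, 0.1378]
tool_rot: [-3.141, -0.014, 0.182]
force: [47.2, 7.0, -30.3]
grip_width: -0.0004
finger_force: 23.8
```

The slide is at its stop: the force jumped and the TCP stays at x = 0.4955. Relieving, lifting out and checking.

```bash
python3 -m crank '{"linear":[[0.03,0.006,0],[0.08,0.014,0],[0.08,0.014,0],[0.08,0.014,0.2],[0.08,0.014,0.3]],"delta_rot":[[0,0,0],[0,0,0],[0,0,0],[0,0,0],[0,0,0]],"fingers":[-1,-1,-1,-1,-1]}'
python3 - <<'E'
from workcell import observe, grab_frame
import cv2
print(observe()['position'],observe()['force'])
b=grab_frame('scene')['image'][:,:,::-1]
cv2.imwrite('pics/c5.png',cv2.resize(b[150:270,230:390],(800,600),interpolation=cv2.INTER_CUBIC))
E
```

```text
clock: 8.45
position: [0.5085, -0.02, 0.2137]
tool_rot: [-3.141, -0.0, 0.182]
force: [0.6, -0.5, -0.0]
grip_width: -0.0001
finger_force: 0.0
[ 0.50850546 -0.0199693   0.21372203] [ 0.58957783 -0.46073437 -0.03206508]
```

View pics/c5.png

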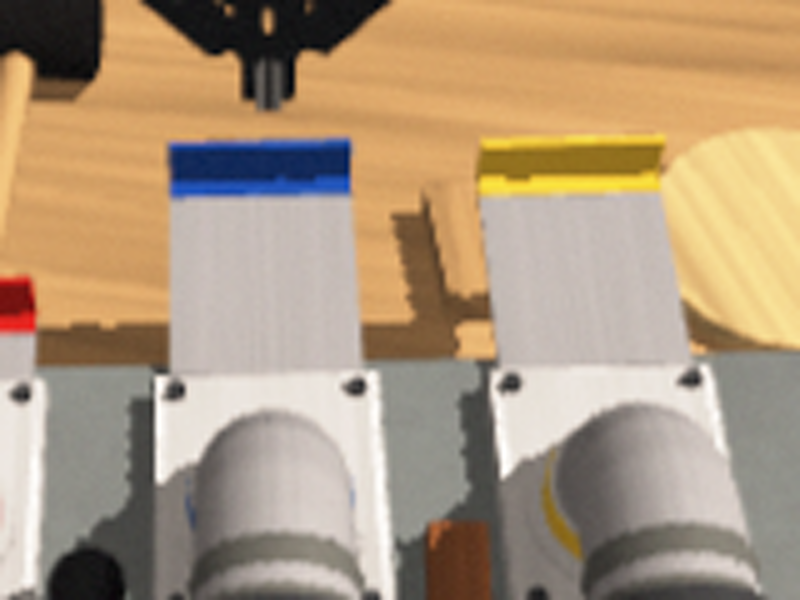

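The blue slide is fully out (lip at (260,168), clear), and yellow's lip is at (572,165). Moving in front of the yellow lip.

```bash
python3 -m crank '{"linear":[[-0.314,0.628,0],[-0.314,0.628,0],[-0.314,0.628,0],[-0.314,0.628,0],[-0.314,0.628,0]],"delta_rot":[[0,0,0],[0,0,0],[0,0,0],[0,0,0],[0,0,0]],"fingers":[-1,-1,-1,-1,-1]}'
python3 - <<'E'
from workcell import observe, grab_frame
import cv2
print(observe()['position'],observe()['force'])
b=grab_frame('scene')['image'][:,:,::-1]
cv2.imwrite('pics/c6.png',cv2.resize(b[130:250,260:420],(800,600),interpolation=cv2.INTER_CUBIC))
E
```

```text
clock: 9.0
position: [0.4282, 0.1395, 0.2117]
tool_rot: [-3.141, 0.001, 0.186]
force: [0.6, -0.9, 0.7]
grip_width: 0.0002
finger_force: 0.0
[0.42818073 0.13950544 0.21165271] [ 0.6341455  -0.88564159  0.6674447 ]
```

View pics/c6.png

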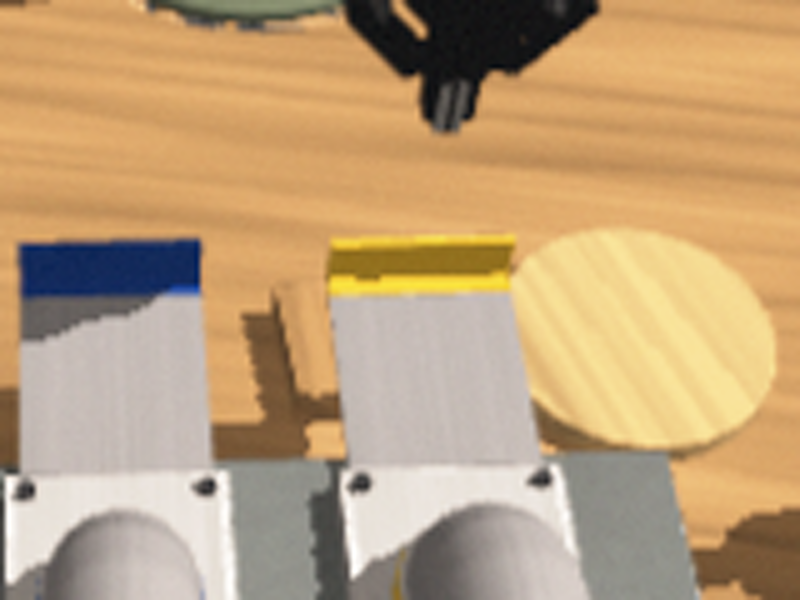

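The fingers (tip at (447,130)) stand clear in front of the yellow lip (top edge at (422,240)). Lowering, then pushing along the gate axis.

```bash
python3 -m crank '{"linear":[[0,0,-0.15],[0,0,-0.285],[0,0,-0.285]],"delta_rot":[[0,0,0],[0,0,0],[0,0,0]],"fingers":[-1,-1,-1]}'
python3 -m crank '{"linear":[[0.04,0.007,0],[0.08,0.014,0],[0.12,0.022,0],[0.16,0.029,0],[0.2,0.036,0]],"delta_rot":[[0,0,0],[0,0,0],[0,0,0],[0,0,0],[0,0,0]],"fingers":[-1,-1,-1,-1,-1]}'
```

```text
clock: 9.35
position: [0.4285, 0.1349, 0.1375]
tool_rot: [3.14, 0.006, 0.18]
force: [0.3, -0.6, 0.8]
grip_width: 0.0004
finger_force: 0.0
clock: 9.85
position: [0.4818, 0.146, 0.141]
tool_rot: [-3.142, -0.001, 0.181]
force: [-3.8, -1.3, 3.1]
grip_width: 0.0001
finger_force: 1.9
```

```bash
python3 -m crank '{"linear":[[0.04,0.007,0],[0.08,0.014,0],[0.11,0.02,0],[0.13,0.024,0],[0.14,0.026,0]],"delta_rot":[[0,0,0],[0,0,0],[0,0,0],[0,0,0],[0,0,0]],"fingers":[-1,-1,-1,-1,-1]}'
python3 -m crank '{"linear":[[0.01,0.002,0],[0.02,0.004,0]],"delta_rot":[[0,0,0],[0,0,0]],"fingers":[-1,-1]}'
python3 -m crank '{"linear":[[0.01,0.002,0],[0.02,0.004,0]],"delta_rot":[[0,0,0],[0,0,0]],"fingers":[-1,-1]}'
```

```text
clock: 10.35
position: [0.5159, 0.1525, 0.1403]
tool_rot: [-3.142, 0.0, 0.181]
force: [-3.5, -0.8, 1.5]
grip_width: -0.0001
finger_force: 1.6
clock: 10.55
position: [0.5204, 0.1533, 0.1403]
tool_rot: [3.141, 0.0, 0.181]
force: [-3.8, -1.4, 0.7]
grip_width: -0.0
finger_force: 1.6
clock: 10.75
position: [0.5256, 0.1543, 0.1403]
tool_rot: [3.141, 0.0, 0.181]
force: [-3.7, -1.1, 0.4]
grip_width: -0.0
finger_force: 1.6
```

```bash
python3 -m crank '{"linear":[[0.01,0.002,0],[0.02,0.004,0]],"delta_rot":[[0,0,0],[0,0,0]],"fingers":[-1,-1]}'
python3 -m crank '{"linear":[[0.01,0.002,0],[0.015,0.003,0]],"delta_rot":[[0,0,0],[0,0,0]],"fingers":[-1,-1]}'
```

```text
clock: 10.95
position: [0.5262, 0.1543, 0.1398]
tool_rot: [3.14, 0.009, 0.181]
force: [-47.4, -10.1, 31.7]
grip_width: 0.0002
finger_force: 23.8
clock: 11.15
position: [0.5263, 0.1543, 0.1395]
tool_rot: [3.138, 0.016, 0.182]
force: [-66.5, -13.4, 47.1]
grip_width: 0.0004
finger_force: 34.5
```

Yellow is home: the force jumped and the TCP stopped at x = 0.526. Backing off, lifting and checking.

```bash
python3 -m crank '{"linear":[[-0.04,-0.007,0],[-0.16,-0.029,0],[-0.24,-0.043,0.1],[-0.24,-0.043,0.3],[-0.24,-0.043,0.5]],"delta_rot":[[0,0,0],[0,0,0],[0,0,0],[0,0,0],[0,0,0]],"fingers":[-1,-1,-1,-1,-1]}'
python3 -m crank '{"linear":[[0,0,0.3],[0,0,0.3],[0,0,0.3]],"delta_rot":[[0,0,0],[0,0,0],[0,0,0]],"fingers":[-1,-1,-1]}'
python3 - <<'E'
from workcell import observe, grab_frame
import cv2
print(observe()['position'],observe()['force'])
b=grab_frame('scene')['image'][:,:,::-1]
cv2.imwrite('pics/c7.png',cv2.resize(b[130:310,160:420],(800,554),interpolation=cv2.INTER_CUBIC))
E
```

```text
clock: 11.65
position: [0.4738, 0.1456, 0.2671]
tool_rot: [-3.141, 0.0, 0.182]
force: [1.0, -0.3, 0.6]
grip_width: 0.0002
finger_force: 0.0
clock: 11.95
position: [0.4758, 0.1462, 0.3443]
tool_rot: [-3.141, -0.007, 0.181]
force: [1.2, 0.1, -1.0]
grip_width: -0.0001
finger_force: 0.0
[0.47582665 0.1462006  0.34426534] [ 1.16854738  0.13057007 -1.04558083]
```

View pics/c7.png

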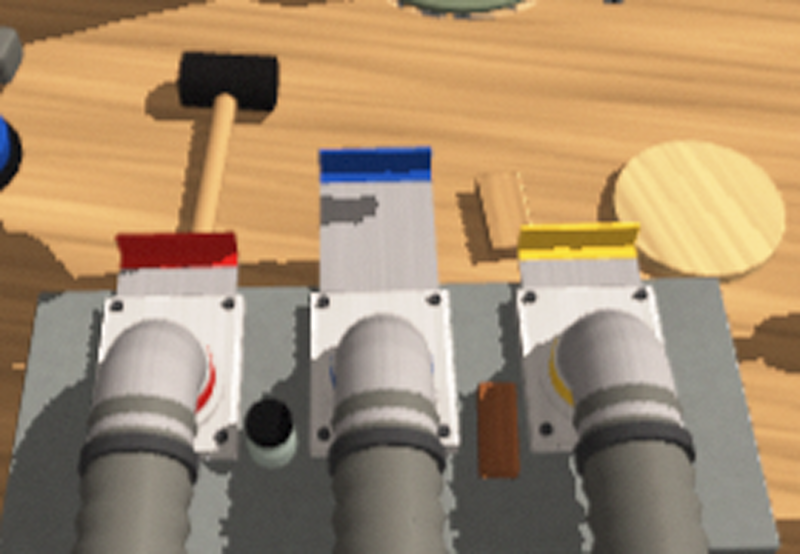

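The picture shows blue fully out (lip at (375,163)), yellow home (lip at (578,240)) like red (lip at (178,250)). The jar, offcut, block and board have not moved, and the arm is clear.

```bash
python3 -c "
from workcell import bot
print(bot.job_done())"
```

```text
the job is handed in; nothing more can be done
None
```

The blue slide is drawn out to its stop and the yellow slide is pushed fully home. Red is still shut and nothing loose was moved; the job was handed in at about 12 s, after a first hooking pass that went over the blue lip without touching it.

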